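# Lock a T-footed lever post into the button-board frame

## Task

Take the brass lever post with the flat bar-shaped head out of the wooden stand and fit it to the chrome button-board frame: feel gently for the slot in the frame's carrier, let the T-foot down through it lengthwise until the collar rests on the carrier, and turn it a full quarter turn clockwise (seen from above) to its stop. Then tug it upward lightly but firmly enough to feel the foot catch, and leave it let go, standing upright and locked, with its collar back down on the carrier. Never press or pull hard (keep below 25 N), and leave the round-headed posts and everything else on the bench where they are.

Things in the scene. Friction and masses are not known exactly. Their poses are not given: they have to be found in the camera images.
- tpost_c (a point): Centre (half-way up) of the brass T-footed lever post: loose, about 70 g, 50 mm tall, upright in any one of the stand's pockets. z is up the post, x runs along T-foot and bar head. From its underside, 25 mm below this point, upward: T-foot 22 (x) x 8 (y) x 6 mm; shank 8 mm in diameter; collar 18 mm in diameter at 13.5 to 17 mm; head at 32 to 50 mm.
- tpost_head (a point): Centre of that post's flat bar head, 24 (x) x 12 (y) x 18 (z) mm, 16 mm above the post's centre; to be gripped across its 12 mm width. Same axes.
- frame: Chrome button-board frame, fixed to the bench, 180 (x) x 66 (y) mm, rim 22 mm high; origin at the centre of its underside, x along its length, z up. Inside the rim lies a slotted carrier plate, 112 (x) x 44 (y) mm, its smooth flat top 24 mm above the origin. The carrier was left anywhere along the frame; it is stiff in its guide (about 80 N): take it as fixed.
- frame_line (a point): Point on the frame's centre line at the height of the carrier's top; x along the frame. The carrier's one slot, 25 (x) x 11 (y) mm through a 4 mm plate with a hollow beneath, is centred on this line (y = 0) somewhere between x = -18 and +18 mm of this point: its place along x is NOT measured. See it, or slide the T-foot lightly along the line until it drops.
- frame_seat (a point): Where the post's centre would be, seated, if the slot were at the frame's middle: 35.5 mm above the frame's origin. With its foot along x the post drops in until the collar rests on the carrier. There it turns clockwise from above only, to stops at a quarter turn plus 0 to 0.2 rad of play. Turned, the foot catches under the top plate when lifted 3.5 mm.
- stand: Wooden post stand, fixed, 170 (x) x 46 (y) x 16 mm; origin at the centre of its underside. Three pockets 27 (x) x 13 (y) mm, 8 mm deep, at x = -55, 0 and +55 mm, each with a post standing in it; the T-footed post's x axis runs roughly along the stand's x.
- postb_c (a point): Centre of a round-headed brass lever post, 50 mm tall, head and collar 18 mm in diameter, loose in the stand. To be left alone.
- postc_c (a point): Centre of the other round-headed brass lever post, the same. To be left alone.
- wrench_grip (a point): Middle of the handle of the red-handled, driver-shaped reed wrench (150 mm long) lying on the cork, loose. To be left alone.
- spool: Small brass weight, a cylinder 32 mm in diameter and 22 mm high, loose; origin at its underside. To be left alone.
- jar: Amber glass jar, 52 mm in diameter, 60 mm high, loose; origin at its underside. To be left alone.
- strop: Dark wooden block 90 x 35 x 14 mm, loose; origin at its underside. To be left alone.
- endring: Steel ring, 60 mm outside diameter, 8 mm high, loose; origin at its underside. To be left alone.
There are look-alikes about, which are no part of the job. Leave any blue or turquoise look-alike of the part that bears tpost_c alone.

How it is judged (in metres and radians):
On the way, in this order (a step that is already met when the one before it is completed fails the run):
1. the T-foot is down in the slot lengthwise, the collar on the carrier or within 2 mm of it (z of tpost_c in the frame of frame below 0.0375 m and angle between the x axis of tpost_c and the x axis of frame, either way round below 0.25 rad and y of tpost_c in the frame of frame between -0.005 and 0.005 m and x of tpost_c in the frame of frame between -0.025 and 0.025 m), for 0.1 s.
2. the foot, down in the slot, is turned a quarter turn (within 0.3 rad of square across the slot) (z of tpost_c in the frame of frame below 0.0375 m and angle between the x axis of tpost_c and the y axis of frame, either way round below 0.3 rad and y of tpost_c in the frame of frame between -0.005 and 0.005 m and x of tpost_c in the frame of frame between -0.025 and 0.025 m), for 0.1 s.
3. the turned post is tugged up until the foot catches under the plate (3 N or more) (z of tpost_c in the frame of frame between 0.0377 and 0.042 m and angle between the x axis of tpost_c and the y axis of frame, either way round below 0.3 rad and contact force between tpost and frame above 3 N and y of tpost_c in the frame of frame between -0.005 and 0.005 m and x of tpost_c in the frame of frame between -0.025 and 0.025 m), for 0.1 s.
At the end, for the whole second after the job is handed in: The T-footed post stands upright (within 0.12 rad) and still, let go, its foot in the slot and turned across it (within 0.3 rad of square), its collar down on the carrier (within 1.5 mm) (z of tpost_c in the frame of frame between 0.033 and 0.037 m and angle between the x axis of tpost_c and the y axis of frame, either way round below 0.3 rad and angle between tpost_c's own z axis and vertical below 0.12 rad and linear speed of tpost below 0.02 m/s and contact force between the fingers and tpost below 0.1 N and y of tpost_c in the frame of frame between -0.005 and 0.005 m and x of tpost_c in the frame of frame between -0.025 and 0.025 m); the robot touches nothing.
It fails at once if the post is pressed, knocked or pulled against the frame and its carrier with more than 25 N (contact force between tpost and frame above 25 N).
It fails at once if the gripper or arm itself leans on the frame or its carrier with more than 25 N (contact force between any of the fingers, the arm and frame above 25 N).
It fails at once if a round-headed lever post is moved by more than 20 mm (distance of any of postb_c, postc_c from where it was at the start of the episode above 0.02 m).
It fails at once if the red-handled reed wrench, brass weight, jar, wooden block or steel ring is moved by more than 25 mm (distance of any of wrench_grip, spool, jar, strop, endring from where it was at the start of the episode above 0.025 m).
It also fails if it takes over 72 s, if anything falls off the work surface, if the arm or the gripper's body presses on something with over 40 N, if the wrist force passes 120 N, or if a joint passes its speed limit or range.

## Robot

A 7-joint arm with a two-finger parallel gripper is mounted at the origin on the work surface. World frame = base frame: x ahead of the robot, y to its left, z up, the work surface at z = 0. Lengths are in mm, angles in rad, forces in N, time in s.
With the tool pointing down it reaches from about 400 to 900 mm from the base axis. Payload 5.6 kg.
Tool frame: the origin (TCP) lies on the centre line of the jaws, within the pads' length; the fingertips stand 11 mm ahead of it and the grasp point (between the pads) lies 8 mm behind it; z points along the fingers, x is the direction in which the jaws open and shut, and the axes are right-handed (so a half turn about z gives the same grasp; the last joint's range is limited). The gripper opens to 92 mm and grips with 3 to 60 N. Pads are 20 mm wide; open, the fingers measure 128 mm over their backs; the gripper's body (75 mm by 189 mm) begins 69 mm behind the grasp point.
Start: joints at [1.164, 0.468, -0.012, 1.603, 0.006, 1.071, -0.056], TCP at [231.247, -607.482, 194.392] pointing down, gripper open.
Joint ranges: [-2.53, 2.53], [-0.31, 2.02], [-1.57, 1.55], [0.28, 2.44], [-1.29, 4.43], [0.15, 1.84], [-2.92, 2.92]. Speed limits (rad/s): [2.57, 2.57, 3.14, 3.14, 3.14, 3.14, 3.14].

## Interface

Orientations are given as a rotation vector (axis times angle).
In Python, from station import arm gives the robot as it stands.
- The arm moves only by the tool jog_arm, never from a script. Its argument "motion" is a list of rows, each a list of 7 numbers: the shift along the world's x, y, z in cm, then the turn, a rotation vector about the world's x, y, z in degrees, then the opening, from -1 (shut) to 1 (fully open). In form: [[dx, dy, dz, ax, ay, az, fingers], ...]. A call has 1 to 10 rows; each row shifts and turns the commanded pose from where the row before left it; what a row does not reach is not made up. A row lasts 1/8 s, in which the tool goes at most 62.5 mm and 10.7 degrees, less where a joint would pass 70% of its speed; a pose out of reach is approached as far as the arm can. A call with a gripper value outside its range is refused whole. The fingers move at their own pace and stop on an object; the grip force is fixed at half the most. Time passes only in rows, so rows that do not move let the fingers close. It gives the time, the measured TCP pose, the force and the opening at its end, in the units of the state.
- arm.state(): the state, without advancing time (a new reading comes with each control period).
- arm.get_image(name): name is "side" or "top"; returns a dict with "pixels" (400x640x3 uint8, red, green, blue), "camera_matrix" (3x3 intrinsics, pixels), "camera_from_world" (4x4, takes a point from world to camera coordinates). Camera axes: x right, y up, looking along -z (the intrinsics and any distortion apply to the point x, -y, -z); pixel columns grow to the right and rows downward; lengths in mm; the calibration is good to about 2 mm. A picture is of the moment at which its call begins. There is no depth.
- arm.close_job(): hands the job in, once; it reports no verdict.
Trained networks look in the newest picture that a camera, given by its name, has taken for a name from the list of things; names that differ only in an ending like _2 or _b are one class to them, and where a whole thing is asked for, a point or a joint stands for the part that bears it (a point fixed in the world has none). Each returns a list of dicts, best first, with "confidence" (0 to 1); they miss things now and then, are a little off and sometimes report something else, mostly with a low value. They report only what shows in the picture. A call takes as long as a camera call. They do not tell look-alikes from the thing itself.
- arm.spot_in(camera, label): "at" ([column, row] in pixels, amid what is visible of it).
- arm.tip_of(camera, label): "at" ([column, row] in pixels: a listed point, or the origin of a listed thing).
The state is a dict: "time_s": time; "q": joint angles; "joint_vel": joint speeds; "joint_torque": joint torques, N m; "eef_pos": TCP position; "tool_rot": TCP orientation; "wrist_force": force on the tool from outside, world axes, zero at the start; "wrist_torque": the same for the moment, N m; "grip_width": finger opening in mm.
Only numpy, scipy, OpenCV 4.12 (cv2) and the standard library are available. Lean on these libraries where they do the work, as an engineer would, in place of code of your own. Each camera call takes 0.05 s, during which the arm holds its last target. There are 200 camera calls.

## Working session

There is one attempt and no reset: what is moved stays moved. The work goes in short steps, Python scripts to look and compute and a tool call to move; the robot and the scene stay as the last step left them, time stands still between calls to the robot, and variables do not carry over. Pictures are saved under pics/ and viewed, about 8 in all and at most 12, crops included, and the job is handed in when it is done.

Besides the shell and the picture viewer there is one more tool, called by a JSON object that holds its "method" and its "body". jog_arm: Moves the arm, as the interface text tells. Its arguments: {"type":"object","properties":{"motion":{"type":"array","items":{"type":"array","items":{"type":"number"}}}},"required":["motion"]}

```bash
mkdir -p pics; ls; cat > h.py <<'E'
import numpy as np, cv2
from station import arm
def take(n):
    d=arm.get_image(n); return d['pixels'],np.array(d['camera_matrix']),np.array(d['camera_from_world'])
def ray(px,K,T):
    p=np.linalg.inv(K)@np.array([px[0],px[1],1.]); d=T[:3,:3].T@(p*[1,-1,-1]); c=-T[:3,:3].T@T[:3,3]
    return c,d/np.linalg.norm(d)
def atz(px,K,T,z):
    c,d=ray(px,K,T); return c+d*(z-c[2])/d[2]
def proj(P,K,T):
    p=T[:3,:3]@np.array(P,float)+T[:3,3]; p=K@(p*[1,-1,-1]); return p[:2]/p[2]
def tri(a,b):
    (c1,d1),(c2,d2)=a,b
    s=np.linalg.lstsq(np.c_[d1,-d2],c2-c1,rcond=None)[0]
    p,q=c1+s[0]*d1,c2+s[1]*d2; return (p+q)/2,np.linalg.norm(p-q)
def save(img,n): cv2.imwrite('pics/'+n,img[...,::-1])
E
python3 - <<'E'
from h import *
np.set_printoptions(precision=1,suppress=True)
V={}
for n in('side','top'):
    I,K,T=take(n); save(I,n+'0.png'); V[n]=(K,T); print(n,K.tolist(),ray([320,200],K,T))
for l in 'tpost_c tpost_head frame frame_line frame_seat stand postb_c postc_c'.split():
    r={n:arm.tip_of(n,l) for n in V}
    for n in V: print(l,n,[(np.round(x['at'],1).tolist(),round(x['confidence'],2)) for x in r[n][:4]])
    if r['side'] and r['top']: print('   ',tri(ray(r['side'][0]['at'],*V['side']),ray(r['top'][0]['at'],*V['top'])))
print(arm.state())
E
```

```text
pics
side [[369.66226097307816, 0.0, 319.7977296072194], [0.0, 369.66226097307816, 200.51337638750903], [0.0, 0.0, 1.0]] (array([ 297.2, -485.3,  694.7]), array([ 0.3,  0.6, -0.8]))
top [[452.0460952552414, 0.0, 318.3466072155431], [0.0, 452.0460952552414, 198.41527513386382], [0.0, 0.0, 1.0]] (array([ 366.4,   -2.9, 1069.1]), array([ 0.2, -0. , -1. ]))
tpost_c side [([226.0, 148.2], 0.66), ([278.6, 288.0], 0.45)]
tpost_c top [([355.3, 249.9], 0.59), ([243.1, 183.4], 0.41), ([376.3, 266.0], 0.39), ([383.5, 227.7], 0.38)]
    (array([391.6, -61.7, 335.7]), np.float64(26.26544941473086))
tpost_head side [([316.1, 268.6], 0.75), ([279.6, 258.5], 0.75), ([273.6, 284.5], 0.54)]
tpost_head top [([384.2, 261.4], 0.51), ([386.3, 230.0], 0.39), ([357.6, 253.2], 0.39)]
    (array([ 428. , -159.9,   82. ]), np.float64(71.22500552213694))
frame side [([287.6, 164.6], 0.6), ([315.7, 267.4], 0.48)]
frame top [([241.5, 185.8], 0.57)]
    (array([570.3, 182.5,   5.9]), np.float64(4.0653812127364795))
frame_line side [([289.8, 159.4], 0.68)]
frame_line top [([239.5, 179.1], 0.81), ([445.9, 239.8], 0.
[... 392 characters left out ...]
7651773322725))
postb_c side [([363.3, 249.3], 0.58)]
postb_c top [([384.2, 181.9], 0.62)]
    (array([ 581.9, -155.3,   33.7]), np.float64(3.9834616945310857))
postc_c side [([340.0, 259.1], 0.52)]
postc_c top [([380.5, 201.9], 0.55)]
    (array([ 533. , -146.9,   24.7]), np.float64(1.9535864322067795))
{'time_s': 0.9, 'q': array([ 1.2,  0.5, -0. ,  1.6,  0. ,  1.1, -0.1]), 'joint_vel': array([ 0., -0.,  0.,  0., -0., -0.,  0.]), 'joint_torque': array([  0. , -52. ,  -0. , -24.4,  -0.1,   0. ,   0. ]), 'eef_pos': array([ 231.2, -607.5,  194.4]), 'tool_rot': array([ 2.6, -1.8,  0. ]), 'wrist_force': array([0.3, 0.8, 0.1]), 'wrist_torque': array([0., 0., 0.]), 'grip_width': 91.75442797640625}
```

```bash
python3 - <<'E'
import cv2,numpy as np
a=cv2.imread('pics/top0.png');b=cv2.imread('pics/side0.png')
cv2.imwrite('pics/both.png',np.vstack([a[100:300,170:450],b[100:300,170:450]]) if 0 else cv2.resize(a[120:300,180:440],None,fx=3,fy=3,interpolation=cv2.INTER_CUBIC))
cv2.imwrite('pics/s3.png',cv2.resize(b[110:310,190:450],None,fx=3,fy=3,interpolation=cv2.INTER_CUBIC))
E
```

```text
(no output)
```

View pics/both.png

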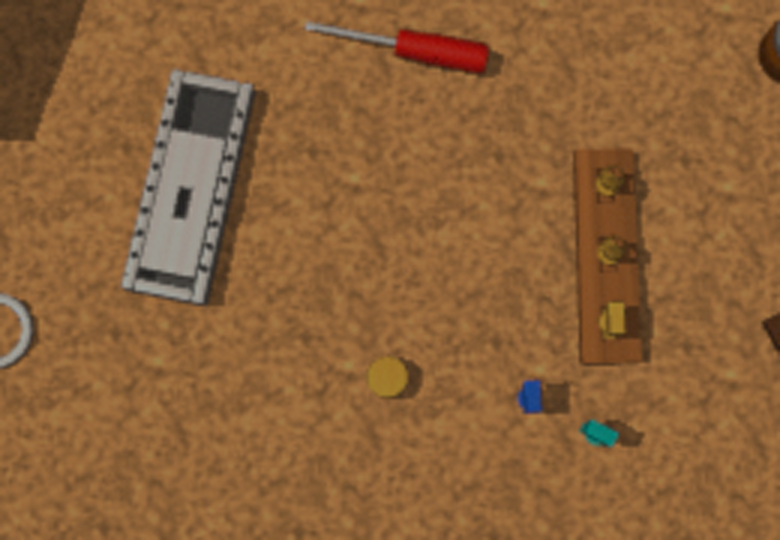

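View pics/s3.png

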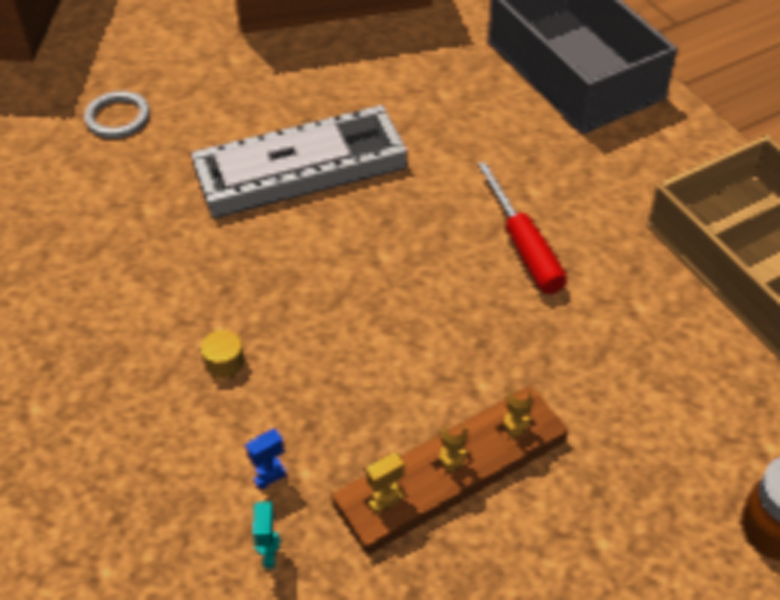

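```bash
cat > rect.py <<'E'
from h import *
def rect(I,K,T,c,z,w,s):  # patch: px u -> -y, v -> -x ; s px/mm, w half mm
    n=int(2*w*s); g=np.array([[0,0],[n,0],[n,n],[0,n]],np.float32)
    P=np.array([proj([c[0]+w-v/s,c[1]+w-u/s,z],K,T) for u,v in g],np.float32)
    return cv2.warpPerspective(I,cv2.getPerspectiveTransform(P,g),(n,n),flags=cv2.INTER_CUBIC)
def mm(u,v,c,w,s): return np.array([c[0]+w-v/s,c[1]+w-u/s])
E
python3 - <<'E'
from rect import *
np.set_printoptions(precision=1,suppress=True)
C=[570,180]; H=[490,-152]
out=[]
for n in('top','side'):
    I,K,T=take(n)
    R=rect(I,K,T,C,24,110,2); A=rect(I,K,T,H,58,35,6)[:420,:420]
    hsv=cv2.cvtColor(R,cv2.COLOR_RGB2HSV)
    m=((hsv[...,1]<70)&(hsv[...,2]>120)).astype(np.uint8)*255
    m=cv2.morphologyEx(m,cv2.MORPH_CLOSE,np.ones((25,25)))
    cs=max(cv2.findContours(m,0,2)[0],key=cv2.contourArea)
    r=cv2.minAreaRect(cs); print(n,'frame rect',mm(*r[0],C,110,2),np.array(r[1])/2,r[2], [mm(*p,C,110,2) for p in cv2.boxPoints(r)])
    # slot
    d=((hsv[...,2]<110)&(hsv[...,1]<90)).astype(np.uint8)
    k,L,S,Ce=cv2.connectedComponentsWithStats(d)
    for i in range(1,k):
        if S[i,4]>300: print('  dark',mm(*Ce[i],C,110,2),S[i,2:]/2, cv2.minAreaRect(np.argwhere(L==i)[:,::-1].astype(np.float32)))
    hs=cv2.cvtColor(A,cv2.COLOR_RGB2HSV); b=((hs[...,0]>20)&(hs[...,0]<33)&(hs[...,1]>120)&(hs[...,2]>140)).astype(np.uint8)
    cc=cv2.findContours(b,0,2)[0]
    for c_ in cc:
        if cv2.contourArea(c_)>800:
            r=cv2.minAreaRect(c_); print('  head',mm(*r[0],H,35,6),np.array(r[1])/6,r[2],cv2.contourArea(c_)/36)
    out.append(np.vstack([cv2.resize(R,(380,380)),cv2.resize(A,(380,380))])[:, :])
save(cv2.resize(np.hstack(out),(600,600)),'rect.png')
E
```

```text
top frame rect [576.4 179.7] [ 64.8 178.9] 10.072477340698242 [array([494. , 227.2], dtype=float32), array([670.1, 195.9], dtype=float32), array([658.8, 132.1], dtype=float32), array([482.6, 163.4], dtype=float32)]
  dark [592.2 166.8] [  94.   178.5 7456.5] ((226.4053955078125, 211.56756591796875), (135.79356384277344, 358.3898010253906), 9.462321281433105)
  dark [561.5 182.4] [ 14.  26. 531.] ((215.2770233154297, 236.9121551513672), (22.666563034057617, 50.791812896728516), 8.972626686096191)
  head [ 480.8 -152.6] [11.  10.2] 90.0 52.30555555555556
side frame rect [575.8 177.8] [ 66.  179.8] 9.96835708618164 [array([492.9, 225.9], dtype=float32), array([670. , 194.8], dtype=float32), array([658.6, 129.8], dtype=float32), array([481.5, 160.9], dtype=float32)]
  dark [635.8 167. ] [  59.    50.  3462.5] ((240.91824340820312, 92.79450988769531), (118.91586303710938, 85.97222137451172), 9.806092262268066)
  dark [566.3 136.5] [  48.5  177.  6467. ] ((306.81878662109375, 225.02687072753906), (39.5072021484375, 354.2904357910156), 10.007980346679688)
  dark [562.6 183.1] [ 11.   22.5 358. ] ((213.97999572753906, 234.86000061035156), (17.083560943603516, 44.09526443481445), 10.30484676361084)
  dark [502.  190.3] [ 45.   14.  666.5] ((198.18527221679688, 356.5911865234375), (88.50775909423828, 22.01189422607422), 4.39870548248291)
  dark [468.9 281.6] [ 15.   19.5 174.5] ((15.253866195678711, 419.56927490234375), (47.38125991821289, 11.039091110229492), 60.2551155090332)
  head [ 475.3 -152.8] [21.7 10.2] 90.0 169.94444444444446
```

View pics/rect.png

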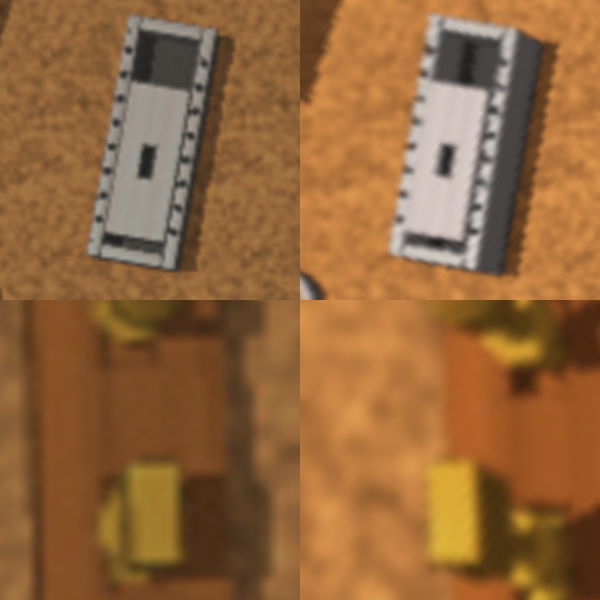

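```bash
python3 - <<'E'
from h import *
from scipy.spatial.transform import Rotation as R
s=arm.state(); M=R.from_rotvec(s['tool_rot']).as_matrix(); print(M.round(3),s['q'],s['time_s'])
print('jaw yaw deg',np.degrees(np.arctan2(M[1,0],M[0,0])), 'az',np.degrees(np.arctan2(s['eef_pos'][1],s['eef_pos'][0])))
E
```

```text
[[ 0.356 -0.935 -0.   ]
 [-0.935 -0.356 -0.   ]
 [ 0.     0.    -1.   ]] [ 1.16402267  0.46751508 -0.01162868  1.60270474  0.00599156  1.07138257
 -0.05631367] 1.0
jaw yaw deg -69.160939124339 az -69.15937734362605
```

{"method": "jog_arm", "body": {"motion": [[2.5, 4.5, 0, 0, 0, 0, 1], [2.5, 4.5, 0, 0, 0, 0, 1], [2.5, 4.5, 0, 0, 0, 0, 1], [2.5, 4.5, 0, 0, 0, 0, 1]]}}

```text
time_s: 1.5
eef_pos: [332.0, -426.0, 194.6]
tool_rot: [2.586, -1.783, 0.001]
wrist_force: [0.6, 0.0, 0.2]
grip_width: 91.6
```

```bash
python3 - <<'E'
from h import *
s=arm.state(); print(s['q'].round(3),s['eef_pos'],np.degrees(np.arctan2(s['eef_pos'][1],s['eef_pos'][0])))
E
```

```text
[ 0.922  0.287 -0.09   1.869  0.03   0.986 -0.388] [ 332.03678563 -426.00953934  194.60576333] -52.06673483696157
```

{"method": "jog_arm", "body": {"motion": [[1.43, 2.73, 0, 0, 0, 10, 1], [1.43, 2.73, 0, 0, 0, 10, 1], [1.43, 2.73, 0, 0, 0, 10, 1], [1.43, 2.73, 0, 0, 0, 10, 1], [1.43, 2.73, 0, 0, 0, 10, 1], [1.43, 2.73, 0, 0, 0, 10, 1], [1.43, 2.73, 0, 0, 0, 10, 1], [1.43, 2.73, 0, 0, 0, 10, 1], [1.43, 2.73, 0, 0, 0, 10, 1], [1.43, 2.73, 0, 0, 0, 10, 1]]}}

```text
time_s: 2.75
eef_pos: [474.7, -153.7, 194.6]
tool_rot: [3.026, 0.844, 0.001]
wrist_force: [-0.4, -0.6, 0.3]
grip_width: 92.0
```

{"method": "jog_arm", "body": {"motion": [[0, 0, 0, 0, 0, 10, 1], [0, 0, 0, 0, 0, 10, 1], [0, 0, 0, 0, 0, 10, 0.2], [0, 0, -2, 0, 0, 10, -0.3], [0, 0, -2, 0, 0, 10, -0.3], [0, 0, -2, 0, 0, 9.2, -0.3], [0, 0, 0, 0, 0, 0, -0.3], [0, 0, 0, 0, 0, 0, -0.3]]}}

```text
time_s: 3.75
eef_pos: [474.8, -154.7, 135.1]
tool_rot: [2.223, 2.218, 0.001]
wrist_force: [-0.2, 1.0, 0.2]
grip_width: 33.9
```

```bash
cat > st.py <<'E'
from h import *
from scipy.spatial.transform import Rotation as R
def st():
    s=arm.state(); M=R.from_rotvec(s['tool_rot']).as_matrix()
    print('t',s['time_s'],'pos',s['eef_pos'].round(1),'yaw',np.degrees(np.arctan2(M[1,0],M[0,0])).round(2),'z',M[:,2].round(4),'F',s['wrist_force'].round(1),'M',s['wrist_torque'].round(2),'w',round(s['grip_width'],1),'q',s['q'].round(2))
    return s
if __name__=='__main__': st()
E
python3 st.py
```

```text
t 3.75 pos [ 474.8 -154.7  135.1] yaw 89.88 z [ 1.e-03 -3.e-04 -1.e+00] F [-0.2  1.   0.2] M [ 0.03 -0.18  0.03] w 33.9 q [ 0.82  0.38 -0.68  1.99  0.31  0.88  1.54]
```

{"method": "jog_arm", "body": {"motion": [[0, 0.15, -3, 0, 0, 0, -0.3], [0, 0, -3, 0, 0, 0, -0.3], [0, 0, -2, 0, 0, 0, -0.3], [0, 0, -1.2, 0, 0, 0, -0.3], [0, 0, 0, 0, 0, 0, -0.3], [0, 0, 0, 0, 0, 0, -0.3]]}}

```text
time_s: 4.5
eef_pos: [475.1, -153.1, 43.3]
tool_rot: [2.22, 2.221, 0.001]
wrist_force: [1.1, 0.5, 0.0]
grip_width: 32.4
```

```bash
python3 - <<'E'
from st import *
st()
I,K,T=take('side'); J,_,_=take('top')
save(np.hstack([cv2.resize(I[220:320,260:400],None,fx=4,fy=4),cv2.resize(J[170:270,350:400],None,fx=4,fy=4)]),'pre.png')
E
```

```text
t 4.5 pos [ 475.1 -153.1   43.3] yaw 90.02 z [ 1.6e-03 -6.0e-04 -1.0e+00] F [1.1 0.5 0. ] M [ 0.08 -0.15 -0.03] w 32.4 q [ 0.73  0.52 -0.59  2.05  0.45  0.7   1.42]
```

View pics/pre.png

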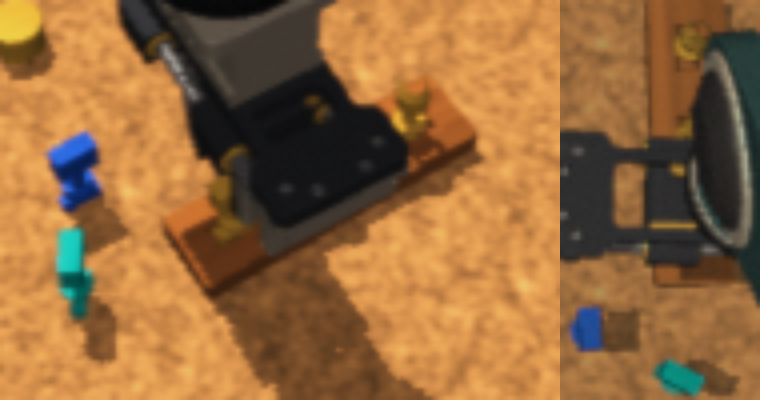

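```bash
python3 - <<'E'
from h import *
for n,o in(('side',(260,220)),('top',(350,170))):
    I,K,T=take(n)
    for z in (8,40,58,110): print(n,z,((proj([475,-153,z],K,T)-o)*4).round())
    print('mid',((proj([530,-151,49],K,T)-o)*4).round())
E
```

```text
side 8 [232. 230.]
side 40 [231. 199.]
side 58 [231. 180.]
side 110 [229. 123.]
mid [323. 139.]
top 8 [128. 231.]
top 40 [136. 226.]
top 58 [140. 222.]
top 110 [155. 212.]
mid [135. 128.]
```

{"method": "jog_arm", "body": {"motion": [[0, 0, -0.2, 0, 0, 0, -0.3], [0, 0, 0, 0, 0, 0, -1], [0, 0, 0, 0, 0, 0, -1], [0, 0, 0, 0, 0, 0, -1], [0, 0, 0, 0, 0, 0, -1], [0, 0, 0, 0, 0, 0, -1]]}}

```text
time_s: 5.45
eef_pos: [474.3, -153.0, 40.4]
tool_rot: [2.221, 2.222, 0.0]
wrist_force: [-0.0, -0.5, -0.1]
grip_width: 0.5
```

```bash
python3 st.py
```

```text
t 5.45 pos [ 474.3 -153.    40.4] yaw 90.04 z [ 0.  0. -1.] F [-0.  -0.5 -0.1] M [ 0.05 -0.15  0.03] w 0.5 q [ 0.73  0.53 -0.59  2.05  0.46  0.69  1.41]
```

```bash
python3 - <<'E'
from h import *
I,K,T=take('side'); J,K2,T2=take('top')
for P in ([464.5,-153,30],[484,-153,30],[474.3,-153,30]): print(((proj(P,K,T)-[260,220])*5.5).round(),((proj(P,K2,T2)-[350,170])*5.5).round())
save(np.hstack([cv2.resize(I[220:320,260:355],None,fx=5.5,fy=5.5),cv2.resize(J[170:270,350:398],None,fx=5.5,fy=5.5)]),'post.png')
E
```

```text
[293. 300.] [183. 338.]
[339. 276.] [183. 291.]
[317. 288.] [183. 314.]
```

View pics/post.png

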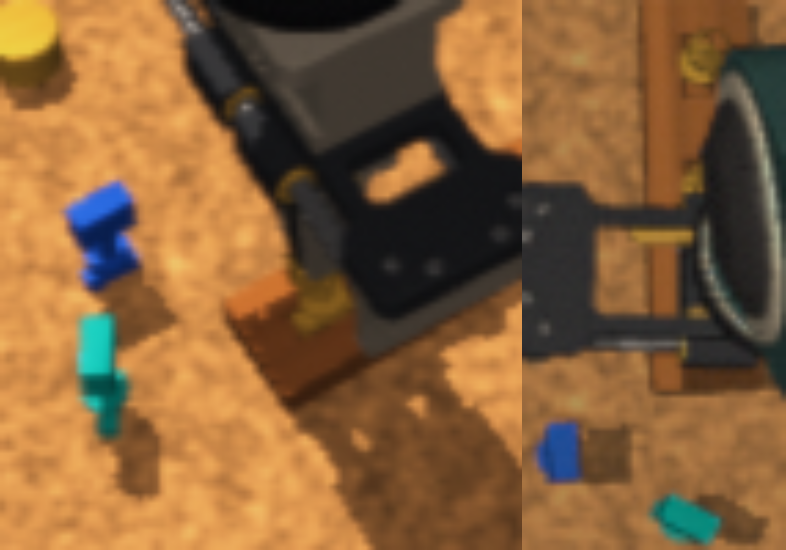

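{"method": "jog_arm", "body": {"motion": [[0, 0, 0, 0, 0, 0, -0.3], [0, 0, 0, 0, 0, 0, -0.3], [0, 0, 0, 0, 0, 0, -0.3], [0, 0, 2, 0, 0, 0, -0.3], [0, 0, 3, 0, 0, 0, -0.3], [0, 0, 5, 0, 0, 0, -0.3], [-2, 6, 3, 0, 0, 0, -0.3], [-2, 6, 3, 0, 0, 0, -0.3], [-2, 6, 3, 0, 0, 0, -0.3]]}}

```text
time_s: 6.68
eef_pos: [420.0, 9.3, 221.6]
tool_rot: [2.221, 2.222, 0.0]
wrist_force: [1.5, 0.3, 0.9]
grip_width: 32.3
```

```bash
python3 - <<'E'
from st import *
st()
I,K,T=take('side'); J,K2,T2=take('top')
P=[475,-153,49]
print(((proj(P,K,T)-[280,230])*5.5).round(),((proj(P,K2,T2)-[340,160])*5.5).round())
save(np.hstack([cv2.resize(I[230:300,280:350],None,fx=5.5,fy=5.5),cv2.resize(J[160:260,340:410],None,fx=5.5,fy=5.5)[:385]]),'p2.png')
E
```

```text
t 6.675 pos [420.    9.3 221.6] yaw 90.03 z [ 5.e-04 -3.e-04 -1.e+00] F [1.5 0.3 0.9] M [ 0.05 -0.23 -0.03] w 32.3 q [ 0.73  0.12 -0.86  2.06  0.11  1.01  1.38]
[207. 206.] [245. 363.]
```

View pics/p2.png

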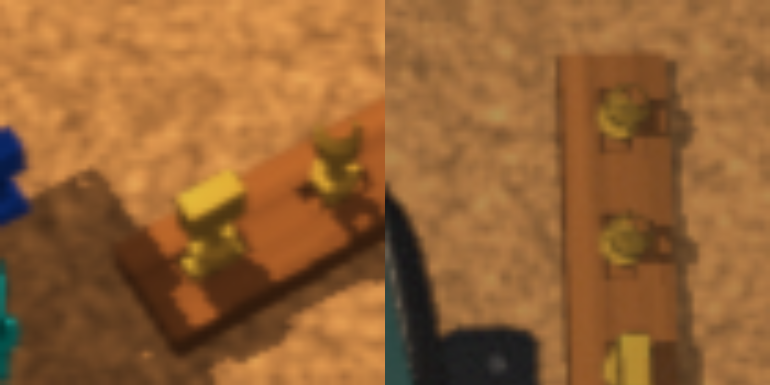

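```bash
cat > ov.py <<'E'
from st import *
def overlay(name,fn,half,sc,n='side'):
    s=st(); M=R.from_rotvec(s['tool_rot']).as_matrix(); p=s['eef_pos']; w=s['grip_width']/2
    I,K,T=take(n); c=proj(p,K,T).round().astype(int); x0,y0=max(c[0]-half,0),max(c[1]-half,0)
    A=cv2.resize(I[y0:c[1]+half,x0:c[0]+half],None,fx=sc,fy=sc,interpolation=cv2.INTER_CUBIC)
    for sgn,col in((1,(0,255,0)),(-1,(255,0,255))):
        q=lambda a,b,z: tuple(int(v) for v in ((proj(p+M@np.array([a,b,z]),K,T)-[x0,y0]+.5)*sc))
        for z in(-18,11):
            pts=[q(sgn*w,-10,z),q(sgn*w,10,z),q(sgn*(w+18),10,z),q(sgn*(w+18),-10,z)]
            for i in range(4): cv2.line(A,pts[i],pts[(i+1)%4],col,1)
    save(A,fn)
E
python3 -c "
from ov import *
overlay('x','ov1.png',70,5)"
```

```text
t 6.775 pos [420.7  12.9 223.4] yaw 90.54 z [ 0.0051 -0.0018 -1.    ] F [ 0.5 -1.4  0.2] M [ 0.02 -0.18 -0.03] w 32.0 q [ 0.72  0.11 -0.87  2.06  0.1   1.01  1.38]
```

View pics/ov1.png

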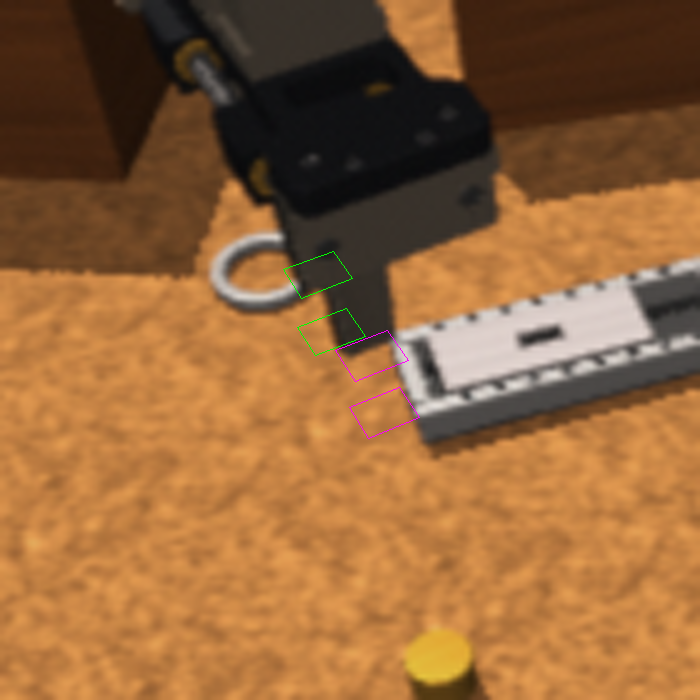

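```bash
python3 - <<'E'
from st import *
s=st(); p=s['eef_pos']; I,K,T=take('side'); c=proj([420.7,12.9,223.4],K,T).round().astype(int)
for y in (-3,-8,-15,-21,-30):
    for px in((345,355),(391,340)):
        o,d=ray(np.array(px)/5-.5+c-70,K,T); q=o+d*(y-o[1])/d[1]; print(y,(q-p).round(1))
E
```

```text
t 6.825 pos [420.9   9.8 222.2] yaw 90.34 z [ 0.0036 -0.0024 -1.    ] F [-0.1 -0.7 -0.7] M [-0.   -0.1   0.06] w 32.3 q [ 0.72  0.12 -0.87  2.06  0.11  1.01  1.38]
-3 [ -7.2 -12.8  15.3]
-3 [ 10.3 -12.8  14.2]
-8 [ -8.4 -17.8  20.1]
-8 [  9.  -17.8  19. ]
-15 [-10.1 -24.8  26.7]
-15 [  7.  -24.8  25.6]
-21 [-11.6 -30.8  32.4]
-21 [  5.3 -30.8  31.3]
-30 [-13.7 -39.8  40.9]
-30 [  2.8 -39.8  39.9]
```

{"method": "jog_arm", "body": {"motion": [[0, 0, 0, 0, 0, 10, -0.3], [0, 0, 0, 0, 0, 10, -0.3], [0, 0, 0, 0, 0, 10, -0.3], [0, 0, 0, 0, 0, 10, -0.3], [0, 0, 0, 0, 0, 10, -0.3], [0, 0, 0, 0, 0, 10, -0.3], [0, 0, 0, 0, 0, 0, -0.3], [0, 0, 0, 0, 0, 0, -0.3], [0, 0, 0, 0, 0, 0, -0.3]]}}

```text
time_s: 8.0
eef_pos: [420.6, 7.5, 220.6]
tool_rot: [-0.815, -3.034, -0.0]
wrist_force: [-0.6, 0.1, 0.2]
grip_width: 32.1
```

```bash
python3 -c "
from ov import *
overlay('x','ov2.png',60,6)
I,K,T=take('side'); print(proj(arm.state()['eef_pos'],K,T))"
```

```text
t 8.0 pos [420.6   7.5 220.6] yaw 149.92 z [-4.e-04  2.e-04 -1.e+00] F [-0.6  0.1  0.2] M [ 0.11 -0.1   0.01] w 32.1 q [ 0.84  0.14 -0.98  2.05  0.14  1.01  2.4 ]
[247.33682111 166.32860483]
```

View pics/ov2.png

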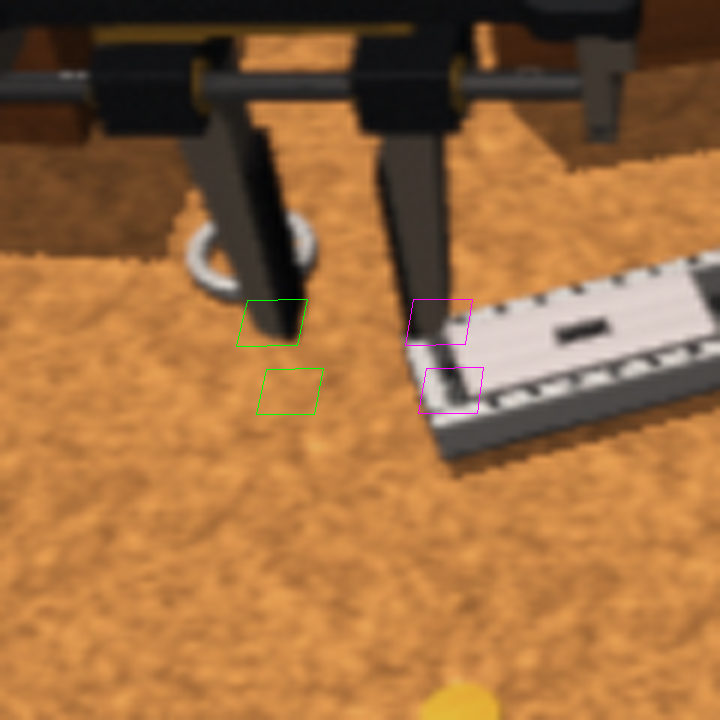

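```bash
python3 - <<'E'
from h import *
J,K,T=take('top'); p=arm.state()['eef_pos']
c=proj(p+[0,0,80],K,T).round().astype(int); x0,y0=max(c[0]-90,0),max(c[1]-90,0)
A=cv2.resize(J[y0:c[1]+90,x0:c[0]+90],None,fx=3.5,fy=3.5)
for z in (-11,20,80,200,300): q=(proj(p+[0,0,z],K,T)-[x0,y0]+.5)*3.5; print(z,q); cv2.circle(A,tuple(int(v) for v in q),3,(0,255,0),-1)
save(A,'ov3.png')
E
```

```text
-11 [317.65863778 330.31190122]
20 [317.02135169 326.53529703]
80 [315.64350348 318.37006733]
200 [312.13323992 297.56798769]
300 [308.05339211 273.39050987]
```

View pics/ov3.png

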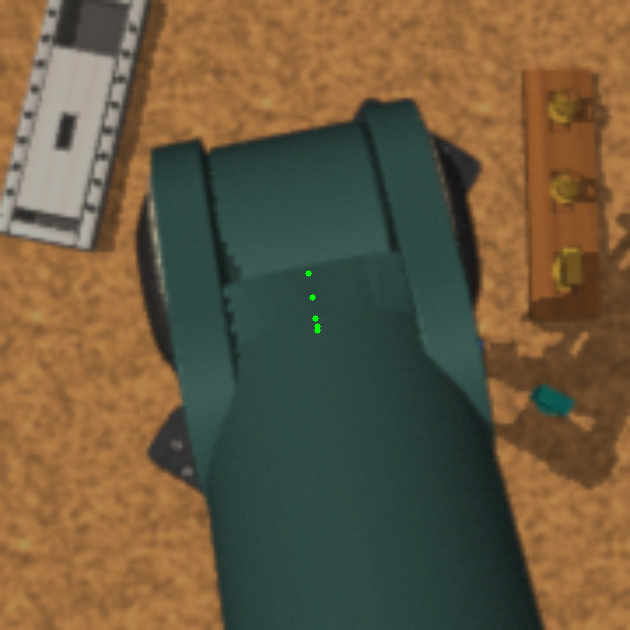

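{"method": "jog_arm", "body": {"motion": [[0.9, -2.7, -1, 0, 0, -10, -0.3], [0.9, -2.7, -2, 0, 0, -10, -0.3], [0.9, -2.7, -2, 0, 0, -10, -0.3], [0.9, -2.7, -2, 0, 0, -10, -0.3], [0.9, -2.7, -2, 0, 0, -10, -0.3], [0.9, -2.6, -2, 0, 0, -10, -0.3], [0, 0, 0, 0, 0, 0, -0.3], [0, 0, 0, 0, 0, 0, -0.3]]}}

```text
time_s: 9.15
eef_pos: [474.8, -152.1, 111.2]
tool_rot: [-2.217, -2.226, -0.001]
wrist_force: [-0.5, -0.0, 0.4]
grip_width: 32.0
```

{"method": "jog_arm", "body": {"motion": [[0, -0.1, -3, 0, 0, 0, -0.3], [0, 0, -2.5, 0, 0, 0, -0.3], [0, 0, -1, 0, 0, 0, -0.3], [0, 0, -1, 0, 0, 0, -0.3], [0, 0, -1, 0, 0, 0, -0.3], [0, 0, -1, 0, 0, 0, -0.3], [0, 0, 0, 0, 0, 0, -0.3], [0, 0, 0, 0, 0, 0, -0.3]]}}

```text
time_s: 10.15
eef_pos: [474.9, -154.3, 15.9]
tool_rot: [2.22, 2.222, 0.0]
wrist_force: [0.4, -0.4, 1.1]
grip_width: 32.0
```

```bash
python3 st.py
```

```text
t 10.15 pos [ 474.9 -154.3   15.9] yaw 90.04 z [ 3.e-04 -0.e+00 -1.e+00] F [ 0.4 -0.4  1.1] M [ 0.05 -0.15 -0.04] w 32.0 q [ 0.66  0.56 -0.51  2.06  0.45  0.63  1.42]
```

{"method": "jog_arm", "body": {"motion": [[0, 0.1, -0.3, 0, 0, 0, -0.3], [0, 0, 0, 0, 0, 0, -0.6], [0, 0, 0, 0, 0, 0, -1], [0, 0, 0, 0, 0, 0, -1], [0, 0, 0, 0, 0, 0, -1], [0, 0, 0, 0, 0, 0, -1]]}}

```text
time_s: 10.9
eef_pos: [474.7, -153.3, 12.8]
tool_rot: [2.221, 2.222, 0.0]
wrist_force: [-0.3, 0.2, -0.7]
grip_width: 11.6
```

```bash
python3 st.py
```

```text
t 10.9 pos [ 474.7 -153.3   12.8] yaw 90.04 z [ 1.e-04 -0.e+00 -1.e+00] F [-0.3  0.2 -0.7] M [ 0.04 -0.07  0.01] w 11.6 q [ 0.66  0.56 -0.5   2.06  0.45  0.63  1.41]
```

{"method": "jog_arm", "body": {"motion": [[0, 0, 2, 0, 0, 0, -1], [0, 0, 3, 0, 0, 0, -1], [0, 0, 3, 0, 0, 0, -1], [1.25, 4.8, 0, 0, 0, -2, -1], [1.25, 4.8, 0, 0, 0, -2, -1], [1.25, 4.8, 0, 0, 0, -2, -1], [1.25, 4.8, 0, 0, 0, -2, -1], [1.25, 4.8, 0, 0, 0, -2.1, -1], [1.25, 4.8, 0, 0, 0, 0, -1], [1.25, 4.8, 0, 0, 0, 0, -1]]}}

```text
time_s: 12.15
eef_pos: [562.3, 184.1, 92.6]
tool_rot: [2.408, 2.018, -0.001]
wrist_force: [0.9, 0.4, -0.7]
grip_width: 11.9
```

{"method": "jog_arm", "body": {"motion": [[0, 0, -1, 0, 0, 0, -1], [0, 0, -2, 0, 0, 0, -1], [0, 0, -1, 0, 0, 0, -1], [0, 0, 0, 0, 0, 0, -1], [0, 0, 0, 0, 0, 0, -1], [0, 0, 0, 0, 0, 0, -1]]}}

```text
time_s: 12.9
eef_pos: [562.7, 182.6, 53.3]
tool_rot: [2.408, 2.017, 0.002]
wrist_force: [-0.7, -0.1, -0.1]
grip_width: 11.6
```

```bash
cat > sv.py <<'E'
from st import *
import sys
s=st(); I,K,T=take('side'); z=float(sys.argv[2])
c=proj([562,182.7,24],K,T).round().astype(int); A=cv2.resize(I[c[1]-35:c[1]+25,c[0]-35:c[0]+45],None,fx=9,fy=9,interpolation=cv2.INTER_CUBIC)
# predicted foot bottom outline for the TCP, height z ; slot outline at z=24
th=np.radians(-10.07); ex=np.array([np.cos(th),np.sin(th),0]); ey=np.array([-np.sin(th),np.cos(th),0])
def box(o,a,b,col):
    q=[(proj(np.array(o)+i*a*ex+j*b*ey,K,T)-c+[35,35]+.5)*9 for i,j in((1,1),(1,-1),(-1,-1),(-1,1))]
    cv2.polylines(A,[np.array(q,np.int32)],True,col,1)
box([562,182.7,24],12.5,5.5,(255,0,0)); box([*s['eef_pos'][:2],z],11,4,(0,255,0)); box([*s['eef_pos'][:2],z+50],12,6,(0,255,255))
save(A,sys.argv[1])
E
python3 sv.py sv1.png $(python3 -c "
from h import *
print(arm.state()['eef_pos'][2]-4.8)")
```

```text
t 12.9 pos [562.7 182.6  53.3] yaw 79.92 z [ 1.1e-03  3.0e-04 -1.0e+00] F [-0.7 -0.1 -0.1] M [ 0.02 -0.16  0.01] w 11.6 q [ 0.04  0.62 -0.54  1.82  0.42  0.81  0.68]
```

View pics/sv1.png

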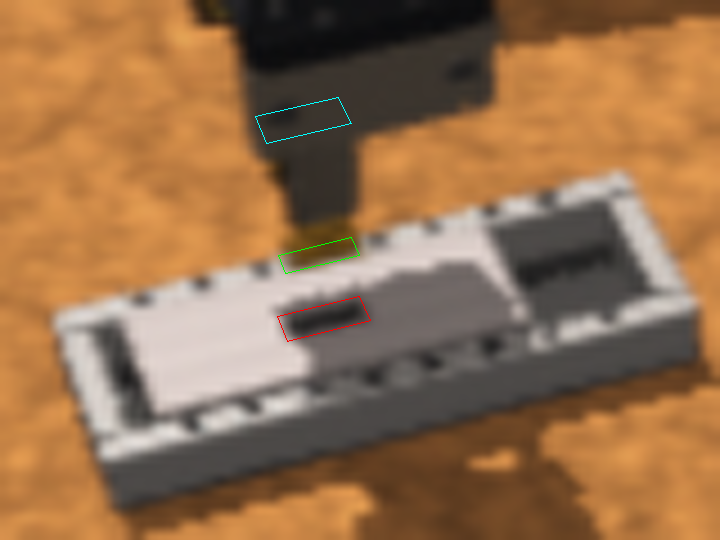

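{"method": "jog_arm", "body": {"motion": [[0, 0, -1, 0, 0, 0, -1], [0, 0, -0.8, 0, 0, 0, -1], [0, 0, -0.2, 0, 0, 0, -1], [0, 0, -0.2, 0, 0, 0, -1], [0, 0, 0, 0, 0, 0, -1], [0, 0, 0, 0, 0, 0, -1]]}}

```text
time_s: 13.7
eef_pos: [562.3, 182.8, 30.9]
tool_rot: [2.408, 2.018, 0.001]
wrist_force: [-0.7, 0.0, 0.1]
grip_width: 11.5
```

{"method": "jog_arm", "body": {"motion": [[0, 0, -0.1, 0, 0, 0, -1], [0, 0, -0.1, 0, 0, 0, -1], [0, 0, -0.1, 0, 0, 0, -1], [0, 0, 0, 0, 0, 0, -1]]}}

```text
time_s: 14.2
eef_pos: [562.1, 182.7, 27.6]
tool_rot: [-2.408, -2.018, 0.0]
wrist_force: [-0.1, 0.7, -0.6]
grip_width: 11.8
```

{"method": "jog_arm", "body": {"motion": [[0, 0, -0.1, 0, 0, 0, -1], [0, 0, -0.1, 0, 0, 0, -1], [0, 0, 0, 0, 0, 0, -1]]}}

```text
time_s: 14.58
eef_pos: [562.1, 182.7, 25.6]
tool_rot: [-2.408, -2.018, 0.0]
wrist_force: [-0.1, -0.2, 0.2]
grip_width: 11.9
```

```bash
python3 st.py
```

```text
t 14.575 pos [562.1 182.7  25.6] yaw 79.94 z [-2.e-04 -0.e+00 -1.e+00] F [-0.1 -0.2  0.2] M [ 0.03 -0.12 -0.03] w 11.9 q [ 0.02  0.66 -0.52  1.83  0.45  0.77  0.65]
```

{"method": "jog_arm", "body": {"motion": [[0, 0, -0.15, 0, 0, 0, -1], [0, 0, -0.15, 0, 0, 0, -1], [0, 0, 0, 0, 0, 0, -1]]}}

```text
time_s: 14.95
eef_pos: [562.0, 182.7, 22.6]
tool_rot: [-2.408, -2.018, 0.0]
wrist_force: [-0.3, 0.1, -0.4]
grip_width: 11.8
```

{"method": "jog_arm", "body": {"motion": [[0, 0, -0.15, 0, 0, 0, -1], [0, 0, -0.15, 0, 0, 0, -1], [0, 0, -0.1, 0, 0, 0, -1], [0, 0, 0, 0, 0, 0, -1]]}}

```text
time_s: 15.45
eef_pos: [562.1, 182.7, 18.6]
tool_rot: [-2.408, -2.018, 0.0]
wrist_force: [-0.5, -0.5, -0.2]
grip_width: 11.7
```

{"method": "jog_arm", "body": {"motion": [[0, 0, -0.1, 0, 0, 0, -1], [0, 0, -0.05, 0, 0, 0, -1], [0, 0, -0.05, 0, 0, 0, -1], [0, 0, 0, 0, 0, 0, -1]]}}

```text
time_s: 15.95
eef_pos: [562.1, 182.7, 16.7]
tool_rot: [-2.408, -2.018, 0.0]
wrist_force: [-0.8, -0.7, -0.9]
grip_width: 11.9
```

{"method": "jog_arm", "body": {"motion": [[0, 0, -0.05, 0, 0, 0, -1], [0, 0, -0.05, 0, 0, 0, -1], [0, 0, 0, 0, 0, 0, -1]]}}

```text
time_s: 16.32
eef_pos: [562.2, 182.7, 15.7]
tool_rot: [-2.408, -2.018, 0.0]
wrist_force: [0.4, -0.3, -0.7]
grip_width: 11.6
```

{"method": "jog_arm", "body": {"motion": [[0, 0, -0.05, 0, 0, 0, -1], [0, 0, 0, 0, 0, 0, -1]]}}

```text
time_s: 16.58
eef_pos: [562.2, 182.8, 15.3]
tool_rot: [2.408, 2.018, 0.0]
wrist_force: [0.3, -0.6, -0.9]
grip_width: 11.7
```

{"method": "jog_arm", "body": {"motion": [[0, 0, -0.05, 0, 0, 0, -1], [0, 0, 0, 0, 0, 0, -1]]}}

```text
time_s: 16.82
eef_pos: [562.3, 182.8, 15.2]
tool_rot: [2.407, 2.018, 0.0]
wrist_force: [-1.3, -0.2, 5.1]
grip_width: 11.8
```

{"method": "jog_arm", "body": {"motion": [[0, 0, 0.05, 0, 0, 0, -1], [0, 0, 0, 0, 0, -5, -1], [0, 0, 0, 0, 0, -8, -1], [0, 0, 0, 0, 0, -8, -1], [0, 0, 0, 0, 0, 0, -1]]}}

```text
time_s: 17.45
eef_pos: [562.6, 182.9, 15.3]
tool_rot: [2.733, 1.548, 0.001]
wrist_force: [0.8, 1.0, 1.2]
grip_width: 11.5
```

```bash
python3 st.py
```

```text
t 17.45 pos [562.6 182.9  15.3] yaw 59.04 z [ 0.001  0.    -1.   ] F [0.8 1.  1.2] M [ 0.08 -0.35 -0.02] w 11.5 q [-0.05  0.65 -0.42  1.84  0.38  0.73  0.34]
```

{"method": "jog_arm", "body": {"motion": [[0, 0, 0, 0, 0, -8, -1], [0, 0, 0, 0, 0, -8, -1], [0, 0, 0, 0, 0, -8, -1], [0, 0, 0, 0, 0, -8, -1], [0, 0, 0, 0, 0, 0, -1]]}}

```text
time_s: 18.08
eef_pos: [562.6, 183.3, 15.3]
tool_rot: [-3.053, -0.738, -0.002]
wrist_force: [0.8, 1.9, 0.6]
grip_width: 11.7
```

{"method": "jog_arm", "body": {"motion": [[0, 0, 0, 0, 0, -8, -1], [0, 0, 0, 0, 0, -8, -1], [0, 0, 0, 0, 0, -8, -1], [0, 0, 0, 0, 0, -6, -1], [0, 0, 0, 0, 0, 0, -1]]}}

```text
time_s: 18.7
eef_pos: [562.5, 183.5, 15.3]
tool_rot: [-3.14, 0.076, -0.001]
wrist_force: [2.3, 2.7, 0.6]
grip_width: 11.8
```

```bash
python3 st.py
```

```text
t 18.7 pos [562.5 183.5  15.3] yaw -2.78 z [ 9.e-04  7.e-04 -1.e+00] F [2.3 2.7 0.6] M [ 0.47 -0.48  0.01] w 11.8 q [-0.25  0.61 -0.15  1.86  0.14  0.68 -0.54]
```

{"method": "jog_arm", "body": {"motion": [[0.05, 0.05, 0, 0, 0, -4, -1], [0, 0, 0, 0, 0, -3.3, -1], [0, 0, 0, 0, 0, 0, -1]]}}

```text
time_s: 19.08
eef_pos: [563.0, 183.4, 15.4]
tool_rot: [-3.129, 0.277, -0.001]
wrist_force: [1.3, 2.2, 0.2]
grip_width: 11.6
```

{"method": "jog_arm", "body": {"motion": [[0, 0, 0, 0, 0, -2, -1], [0, 0, 0, 0, 0, -1, -1], [0, 0, 0, 0, 0, 0, -1]]}}

```text
time_s: 19.45
eef_pos: [562.9, 183.4, 15.3]
tool_rot: [-3.12, 0.364, -0.001]
wrist_force: [1.5, 0.7, 1.4]
grip_width: 11.4
```

```bash
python3 st.py
```

```text
t 19.45 pos [562.9 183.4  15.3] yaw -13.32 z [ 5.e-04  2.e-04 -1.e+00] F [1.5 0.7 1.4] M [ 0.39 -0.53  0.01] w 11.4 q [-0.29  0.61 -0.11  1.86  0.1   0.68 -0.69]
```

{"method": "jog_arm", "body": {"motion": [[0, 0, 0, 0, 0, -2, -1], [0, 0, 0, 0, 0, -2, -1], [0, 0, 0, 0, 0, 0, -1]]}}

```text
time_s: 19.82
eef_pos: [562.4, 183.5, 15.3]
tool_rot: [3.105, -0.474, -0.001]
wrist_force: [0.4, 1.8, 1.5]
grip_width: 11.8
```

```bash
python3 st.py
```

```text
t 19.825 pos [562.4 183.5  15.3] yaw -17.37 z [-4.e-04 -0.e+00 -1.e+00] F [0.4 1.8 1.5] M [ 0.55 -0.24  0.01] w 11.8 q [-0.3   0.61 -0.09  1.86  0.08  0.68 -0.74]
```

{"method": "jog_arm", "body": {"motion": [[0, 0, 0, 0, 0, -1.5, -1], [0, 0, 0, 0, 0, -1.5, -1], [0, 0, 0, 0, 0, 0, -1]]}}

```text
time_s: 20.2
eef_pos: [562.3, 183.5, 15.3]
tool_rot: [3.092, -0.555, -0.001]
wrist_force: [-0.3, 2.9, 3.3]
grip_width: 12.1
```

```bash
python3 st.py
```

```text
t 20.2 pos [562.3 183.5  15.3] yaw -20.36 z [-5.e-04  0.e+00 -1.e+00] F [-0.3  2.9  3.3] M [0.67 0.13 0.1 ] w 12.1 q [-0.31  0.61 -0.08  1.86  0.07  0.68 -0.79]
```

{"method": "jog_arm", "body": {"motion": [[0, 0, 0, 0, 0, 2.5, -1], [0, 0, 0.1, 0, 0, 0, -1], [0, 0, 0.1, 0, 0, 0, -1], [0, 0, 0.05, 0, 0, 0, -1], [0, 0, 0, 0, 0, 0, -1]]}}

```text
time_s: 20.82
eef_pos: [562.3, 183.3, 17.5]
tool_rot: [3.103, -0.488, -0.001]
wrist_force: [-0.9, 3.7, -3.5]
grip_width: 11.7
```

{"method": "jog_arm", "body": {"motion": [[0, 0, 0.05, 0, 0, 0, -1], [0, 0, 0.05, 0, 0, 0, -1], [0, 0, 0, 0, 0, 0, -1]]}}

```text
time_s: 21.2
eef_pos: [562.4, 183.3, 18.7]
tool_rot: [3.103, -0.487, -0.001]
wrist_force: [-1.3, 4.3, -2.3]
grip_width: 11.5
```

{"method": "jog_arm", "body": {"motion": [[0, 0.05, 0.05, 0, 0, 0, -1], [0, 0, 0, 0, 0, 0, -1]]}}

```text
time_s: 21.45
eef_pos: [562.4, 183.3, 18.8]
tool_rot: [3.103, -0.488, -0.001]
wrist_force: [-0.7, 3.1, -5.2]
grip_width: 12.2
```

{"method": "jog_arm", "body": {"motion": [[0, 0, 0.05, 0, 0, 0, -1], [0, 0, 0, 0, 0, 0, -1]]}}

```text
time_s: 21.7
eef_pos: [562.3, 183.3, 19.0]
tool_rot: [3.103, -0.488, -0.001]
wrist_force: [2.5, 3.3, -13.6]
grip_width: 11.8
```

{"method": "jog_arm", "body": {"motion": [[0, 0, 0, 0, 0, 0, -1], [0, 0, -0.1, 0, 0, 0, -1], [0, 0, -0.1, 0, 0, 0, -1], [0, 0, -0.1, 0, 0, 0, -1], [0, 0, -0.05, 0, 0, 0, -1], [0, 0, 0, 0, 0, 0, -1]]}}

```text
time_s: 22.45
eef_pos: [562.7, 183.6, 16.6]
tool_rot: [3.103, -0.488, 0.0]
wrist_force: [-4.7, 1.5, 2.3]
grip_width: 11.6
```

{"method": "jog_arm", "body": {"motion": [[0, 0, -0.05, 0, 0, 0, -1], [0, 0, 0, 0, 0, 0, -1]]}}

```text
time_s: 22.7
eef_pos: [562.7, 183.6, 15.7]
tool_rot: [3.103, -0.488, -0.0]
wrist_force: [-3.9, 1.4, 1.6]
grip_width: 11.9
```

```bash
python3 st.py
```

```text
t 22.7 pos [562.7 183.6  15.7] yaw -17.87 z [-1.e-04 -2.e-04 -1.e+00] F [-3.9  1.4  1.6] M [0.17 0.83 0.06] w 11.9 q [-0.3   0.61 -0.09  1.86  0.08  0.68 -0.75]
```

{"method": "jog_arm", "body": {"motion": [[-0.05, 0, -0.05, 0, 0, 0, -1], [0, 0, 0, 0, 0, 0, -1]]}}

```text
time_s: 22.95
eef_pos: [562.6, 183.7, 15.3]
tool_rot: [-3.103, 0.488, -0.001]
wrist_force: [-2.5, 1.2, 2.0]
grip_width: 11.8
```

```bash
python3 st.py
```

```text
t 22.95 pos [562.6 183.7  15.3] yaw -17.87 z [ 8.e-04  1.e-04 -1.e+00] F [-2.5  1.2  2. ] M [ 0.16  0.54 -0.04] w 11.8 q [-0.31  0.61 -0.09  1.86  0.08  0.68 -0.75]
```

{"method": "jog_arm", "body": {"motion": [[0, 0, 0, 0, 0, 0, -0.6], [0, 0, 0, 0, 0, 0, -0.4], [0, 0, 0, 0, 0, 0, -0.3], [0, 0, 0, 0, 0, 0, -0.3], [0, 0, 1, 0, 0, 0, -0.3], [0, 0, 2, 0, 0, 0, -0.3], [0, 0, 4, 0, 0, 0, -0.3], [0, 0, 5, 0, 0, 0, -0.3], [-2, -5, 3, 0, 0, 0, -0.3]]}}

```text
time_s: 24.08
eef_pos: [544.1, 137.5, 169.6]
tool_rot: [-3.101, 0.477, -0.009]
wrist_force: [0.6, -1.9, 0.1]
grip_width: 32.2
```

{"method": "jog_arm", "body": {"motion": [[-2, -5, 3, 0, 0, 0, -0.3], [-2, -5, 3, 0, 0, 0, -0.3], [-2, -5, 3, 0, 0, 0, -0.3], [0, 0, 0, 0, 0, 0, -0.3], [0, 0, 0, 0, 0, 0, -0.3]]}}

```text
time_s: 24.7
eef_pos: [482.3, -15.5, 256.2]
tool_rot: [-3.103, 0.487, -0.003]
wrist_force: [-0.4, 0.1, 0.6]
grip_width: 32.3
```

```bash
python3 - <<'E'
from rect import *
I,K,T=take('side');J,K2,T2=take('top')
c=proj([562,182.7,35],K,T).round().astype(int)
A=cv2.resize(I[c[1]-35:c[1]+30,c[0]-35:c[0]+45],(560,455),interpolation=cv2.INTER_CUBIC)
C=[562,182.7]
for nm,(X,k,t) in dict(side=(I,K,T),top=(J,K2,T2)).items():
    Rr=rect(X,k,t,C,60.5,25,8); hs=cv2.cvtColor(Rr,cv2.COLOR_RGB2HSV); b=((hs[...,0]>20)&(hs[...,0]<35)&(hs[...,1]>90)&(hs[...,2]>130)).astype(np.uint8)
    cs=[x for x in cv2.findContours(b,0,2)[0] if cv2.contourArea(x)>1500]
    for x in cs: r=cv2.minAreaRect(x); print(nm,mm(*r[0],C,25,8),np.array(r[1])/8,r[2])
    B=cv2.resize(Rr,(227,227)); A2=B if nm=='side' else np.vstack([A2,B])
save(np.hstack([A,np.vstack([A2,np.zeros((1,227,3),np.uint8)])]),'fin.png')
E
```

```text
top [560.50388145 181.11191864] [23.17063522 10.67912197] 19.133642196655273
```

View pics/fin.png

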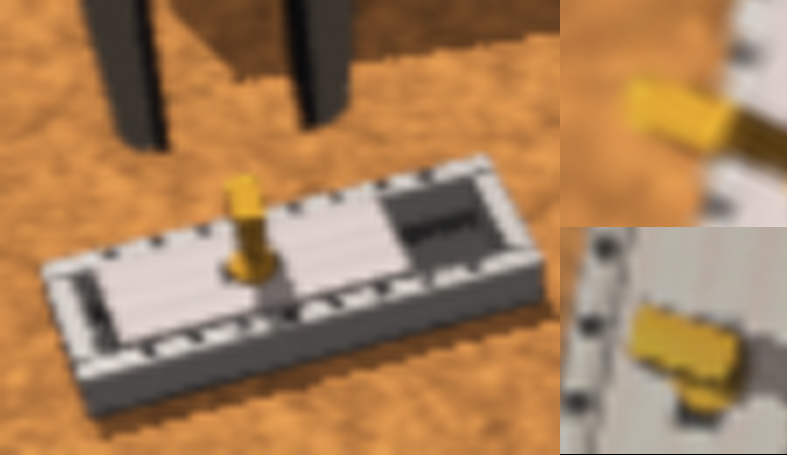

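```bash
python3 - <<'E'
from h import *
I,K,T=take('side');c=proj([562,182.7,35],K,T).round().astype(int)
for P in ([562,182,27.5],[562,182,60.5],[562,180,60.5]): print(((proj(P,K,T)-c+35+.5)*7).round())
print(arm.state()['time_s'],arm.state()['joint_vel'].round(3))
J,K2,T2=take('top'); A=cv2.resize(J,None,fx=1,fy=1)
for n in('side','top'):
  for l in('tpost_c','tpost_head'):
    print(n,l,[(np.round(x['at'],1).tolist(),round(x['confidence'],2)) for x in arm.tip_of(n,l)[:4]])
for z in (35.5,51.5): print(proj([562,182,z],K,T).round(1),proj([562,182,z],K2,T2).round(1))
E
```

```text
[252. 263.]
[244. 197.]
[247. 200.]
24.85 [-0.002  0.009  0.004  0.001  0.    -0.001  0.003]
side tpost_c [([282.6, 155.3], 0.61), ([279.1, 285.9], 0.44), ([277.3, 266.4], 0.43)]
side tpost_head [([274.4, 286.1], 0.45), ([278.3, 257.7], 0.43), ([343.2, 261.1], 0.29)]
top tpost_c [([240.9, 187.8], 0.65)]
top tpost_head [([240.1, 186.7], 0.61)]
[283.2 157.8] [239.7 186. ]
[282.7 153.3] [238.5 184.7]
```

```bash
python3 -c "
from st import *
st(); print(arm.close_job())"
```

```text
t 25.1 pos [482.1 -15.7 254.7] yaw -17.8 z [-0.0011 -0.     -1.    ] F [ 0.4  0.3 -0.2] M [-0.05 -0.05  0.01] w 32.1 q [-0.01  0.12 -0.03  1.93  0.    1.09 -0.35]
the job is handed in; nothing more can be done
None
```

I fitted the brass bar-headed post to the frame and handed the job in at 25.1 s. It is standing, turned and let go, and no verdict was reported.

**Fit**
- **Insertion:** I took the post from the stand's end pocket and let the foot down through the slot. The collar touched at about 5 N, within 0.1 mm of the expected height.
- **Turn:** I turned the gripper about 100° clockwise. A slight moment rise (0.1 N m) suggested the stop, about 10° past square. I then backed off 2.5°.
- **Tug:** The foot caught about 3.7 mm up, with 13.6 N measured at the wrist. I lowered the post until the collar was back down, released it and moved clear.

**Checks that disagreed**
- **First grasp missed:** The gripper closed on nothing above the head and moved nothing. In the pictures the fingertips sat about 30 mm higher than the stated tool geometry. I corrected for that, and the second grasp closed on 11.6 mm, matching the 12 mm head.
- **Side forces:** I felt up to about 5 N sideways during the turn, tug and lowering, probably the shank rubbing on the slot's edge. The end-of-move wrist readings stayed below 15 N.

**Final check**
- **What the last pictures showed:** The post looks upright, with its collar on the carrier and its head about 7–9° past square (limit 17°).
- **Precision:** The top camera put the head about 2 mm from where the gripper let go. Those pictures resolve only about 2 mm, so they confirm a tilt below the 0.12 rad limit only roughly.
- **Other objects:** I did not re-measure the other objects at the end. In the mid-job pictures after the missed grasp, the posts still stood in the stand.

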